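# Shim the tester's new battery pack and hold it flush

### The arm

A 6-joint arm with a two-finger parallel gripper is mounted at the origin on the work surface. World frame = base frame: x ahead of the robot, y to its left, z up, the work surface at z = 0. Lengths are in mm, angles in rad, forces in N, time in s.
With the tool pointing down it reaches from about 350 to 975 mm from the base axis. Payload 4.9 kg.
Tool frame: the origin (TCP) lies on the centre line of the jaws, within the pads' length; the fingertips stand 25 mm ahead of it and the grasp point (between the pads) lies 6 mm ahead of it; z points along the fingers, y is the line along which they close (so a half turn about z gives the same grasp; the last joint's range is limited). The gripper opens to 85 mm and grips with 20 to 120 N. Pads are 22 mm wide; open, the fingers measure 114 mm over their backs; the gripper's body (76 mm by 85 mm) begins 54 mm behind the grasp point. The pads swing forward as they close: fully open they stand 13 mm farther back than shut.
Start: joints at [1.147, 0.053, 1.613, -0, 1.476, -0.119], TCP at [187.554, 596.175, 228.504] pointing down, gripper open.
Joint ranges: [-3.01, 3.01], [-1.01, 2.22], [0.06, 2.58], [-1.02, 4.17], [0.09, 2.62], [-3.14, 3.14]. Speed limits (rad/s): [2.57, 2.57, 3.14, 3.14, 3.14, 3.14].

### API

Orientations are given as a unit quaternion [x, y, z, w].
In Python, from station import sense, get_image, sign_off gives the robot as it stands.
- The arm moves only by the tool drive_tool, never from a script. Its argument "commands" is a list of rows, each an object of numbers: "dx", "dy", "dz": the shift along the world's x, y, z in mm; "wx", "wy", "wz": the turn, a rotation vector about the world's x, y, z in degrees; "fingers": the finger opening in mm, from 0 to 85.4. A call has 1 to 20 rows; each row shifts and turns the commanded pose from where the row before left it; what a row does not reach is not made up. A row lasts 1/12 s, in which the tool goes at most 41.7 mm and 7.16 degrees, less where a joint would pass 70% of its speed; a pose out of reach is approached as far as the arm can. A call is refused whole if a number of a shift passes 41.7 or a number of a turn 7.16, either way. A call with a gripper value outside its range is refused whole. The fingers move at their own pace and stop on an object; "force" is the grip in N (left out, the last holds). Time passes only in rows, so rows that do not move let the fingers close. It gives the time, the measured TCP pose, the force, the opening and the grip force at its end, in the units of the state.
- sense(): the state, without advancing time (a new reading comes with each control period).
- get_image(name): name is "side" or "top" or "wrist"; returns a dict with "frame" (420x560x3 uint8, red, green, blue), "vertical_fov" (degrees; the focal length in pixels is half the picture's height over the tangent of half this angle, whatever the lens; pixels are square), "cx", "cy" (the principal point, pixels), "distortion" ([k1, k2, p1, p2, k3] as OpenCV has them; the pictures are not rectified), "world_from_camera" (4x4, takes a point from camera to world coordinates). Camera axes: x right, y down, z forward; pixel columns grow to the right and rows downward; lengths in mm; the calibration is good to about 2 mm. A picture is of the moment at which its call begins. There is no depth.
- sign_off(): hands the job in; it is judged then, once.
The state is a dict: "time_s": time; "joint_pos": joint angles; "joint_velocities": joint speeds; "tau": joint torques, N m; "tcp_pos": TCP position; "tool_rot": TCP orientation; "ft_force": force on the tool from outside, world axes, zero at the start; "ft_torque": the same for the moment, N m; "finger_gap": finger opening in mm; "gripper_force": force on a finger pad.
Only numpy, scipy, OpenCV 4.12 (cv2) and the standard library are available. Lean on these libraries where they do the work, as an engineer would, in place of code of your own. Each camera call takes 0.05 s, during which the arm holds its last target. There are 200 camera calls.

### The job

The portable tester lies face down with its battery bay open and the new battery pack standing slightly proud on its springy adhesive pad. Take the tall spacer from the slotted rack and slide it, tapered foot down, fully home into the one place beside the pack where the gap is wide enough, and let go of it. Then press the pack down flush with the rim of the bay with the fingertips, firmly but without forcing, and finish while still holding it pressed so that the pad can take; leave everything else where it is.

Things in the scene. Friction and masses are not known exactly. Their poses are not given: they have to be found in the camera images.
- tester: tester lying face down, any yaw, 250 x 186 x 92 mm, immovable: grey below, orange above, rubber feet (6 mm) on top at the corners, black handle 26 mm out at its -x end. Origin: centre of underside on the table; x along its long side. Bay: x -51 to 51, y -32 to 40 mm, rim (flat top) at z = 92, hard floor at z = 52; ribs fill y 35 to 40 except in one pocket, x -40 to 12.
- pocket (a point): middle of the mouth of the pocket, the only gap wide enough for the spacer, at rim height (tester frame -14, 35.5, 92 mm), axes the tester's. The gap is 8.5 to 10 mm along y (from the pack's side to the pocket's wall), 52 mm along x, 40 mm deep from rim to hard floor. All other gaps round the pack are under 5.5 mm.
- pack: new battery pack in the bay: grey box 96 x 62 x 34 mm (x, y, z), 0.34 kg, paper label and two brass contacts on top; may shift a mm sideways as the spacer enters. Origin: centre of its underside; axes the tester's. Its top stands 4 mm above the rim, on a springy pad: pushing it down 4 mm takes 7 to 9 N at the end; then a firm stop leaves its top level with the rim.
- pack_top (a point): centre of the pack's flat top face, axes as the pack's; at start 96 mm above the table, 92 mm when flush
- spacer: tall white plastic spacer, 44 wide (x), 8 thick (y), 64 mm high (z), 30 g; the lowest 14 mm taper to 4 mm thick at the foot; three grey grooves near the top. Origin: centre of its foot. Stands upright in a rack slot, foot 10 mm above the table, 46 mm of it above the rack, its axes the rack's. Once home its foot is on the bay floor and its top 24 mm above the rim.
- rack: slotted wooden rack, 60 x 124 x 28 mm (x, y, z), fixed; origin centre of its underside. Three slots run along its x, at y = -38, 0 and 38 mm, each 9.5 mm wide, slot floor 10 mm above the table. The spacer may be in any of them, the two shorter pieces in the others.
- thin_piece: short white piece 44 x 6 x 34 mm in another slot of the rack; leave it. Origin: centre of its foot
- narrow_piece: short white piece 30 x 8 x 38 mm in another slot of the rack; leave it. Origin: centre of its foot
- label_roll: roll of paper labels, 48 mm across, 50 mm high, standing about 105 mm from the rack's centre on its -x side; leave it. Origin: centre of its underside
- remote: black remote control 44 x 140 x 16 mm, lying about 105 mm from the rack's centre on its +x side; leave it. Origin: centre of its underside
- bay_cover: orange battery-bay cover 124 x 90 mm, 9 mm high, lying on the table to the robot's near left; leave it. Origin: centre of its underside
- driver: screwdriver, 190 mm long, lying to the robot's near right; leave it. Origin: underside, about mid-length
- old_pack: the old battery pack, like the new one, lying on the table to the left at y about 0.46 m; leave it. Origin: centre of its underside
- scanner: hand scanner lying on the table to the right, about 150 x 140 x 42 mm; leave it. Origin: on its underside
There are look-alikes about, which are no part of the job. What is shaped like the spacer but red or yellow is not meant.

How it is judged (in metres and radians):
On the way:
1. the spacer is fully home in the pocket beside the pack and let go of (z of spacer in the frame of tester between 0.0495 and 0.055 m and x of spacer in the frame of tester between -0.02 and -0.008 m and y of spacer in the frame of tester between 0.033 and 0.0385 m and angle between spacer's own z axis and vertical below 0.12 rad and angle between the x axis of spacer and the x axis of tester, either way round below 0.15 rad and contact force between the fingers and spacer below 0.3 N), for 0.2 s.
At the end, for the whole second after the job is handed in: Spacer released in the pocket: foot within 3 mm of the bay floor, within 6 mm of the pocket's middle, leaning under 0.12 rad, turned under 0.15 rad. Pack top level with the rim (at most 1.3 mm above, 2.5 below), tilted under 0.03 rad, at rest, the fingers still pressing it with 4 to 40 N (all of step 1 and z of pack_top in the frame of tester between 0.0895 and 0.0933 m and angle between pack's own z axis and vertical below 0.03 rad and contact force between the fingers and pack between 4 and 40 N and linear speed of pack below 0.01 m/s); the arm keeps its last pose, push and grip.
It fails at once if the pack is forced: pressed with more than 50 N (contact force between the fingers and pack above 50 N).
It fails at once if another thing on the bench is disturbed (the two short pieces by more than 20 mm, the rest by more than 30 mm) (distance of any of thin_piece, narrow_piece from where it was at the start of the episode above 0.02 m or distance of any of label_roll, remote, bay_cover, driver, old_pack, scanner from where it was at the start of the episode above 0.03 m).
It also fails if it takes over 48 s, if anything falls off the work surface, if the arm or the gripper's body presses on something with over 40 N, if the wrist force passes 120 N, or if a joint passes its speed limit or range.

## Working session

There is one attempt and no reset: what is moved stays moved. The work goes in short steps, Python scripts to look and compute and a tool call to move; the robot and the scene stay as the last step left them, time stands still between calls to the robot, and variables do not carry over. Pictures are saved under pics/ and viewed, at most 10 in all, crops included, and the job is handed in when it is done.

Besides the shell and the picture viewer there is one more tool, called after "Request:" as name(argument=value, ...) on one line, values as JSON. drive_tool: Moves the arm, as the interface text tells. Its arguments: {"type":"object","properties":{"commands":{"type":"array"},"force":{"type":"number"}},"required":["commands"]}

```bash
mkdir -p pics
cat > h.py <<'E'
import numpy as np, cv2, pickle
from station import sense, get_image, sign_off
def grab(name, tag):
    d=get_image(name); pickle.dump(d,open(f'pics/{tag}.pkl','wb'))
    cv2.imwrite(f'pics/{tag}.png',d['frame'][:,:,::-1]); return d
def load(tag): return pickle.load(open(f'pics/{tag}.pkl','rb'))
def K(d):
    f=d['frame'].shape[0]/2/np.tan(np.radians(d['vertical_fov'])/2)
    return np.array([[f,0,d['cx']],[0,f,d['cy']],[0,0,1.]])
def rays(d,px):
    u=cv2.undistortPoints(np.array(px,float).reshape(-1,1,2),K(d),np.array(d['distortion'],float)).reshape(-1,2)
    T=np.array(d['world_from_camera']); r=np.c_[u,np.ones(len(u))]@T[:3,:3].T
    return T[:3,3], r
def atz(d,px,z):
    o,r=rays(d,px); return o+r*((z-o[2])/r[:,2])[:,None]
def proj(d,P):
    T=np.linalg.inv(np.array(d['world_from_camera']))
    return cv2.projectPoints(np.array(P,float).reshape(-1,1,3),cv2.Rodrigues(T[:3,:3])[0],T[:3,3],K(d),np.array(d['distortion'],float))[0].reshape(-1,2)
def tri(obs):
    A=np.zeros((3,3));b=np.zeros(3)
    for d,p in obs:
        o,r=rays(d,[p]);r=r[0]/np.linalg.norm(r[0]);M=np.eye(3)-np.outer(r,r);A+=M;b+=M@o
    return np.linalg.solve(A,b)
E
python3 - <<'E'
from h import *
for n in ['top','side','wrist']:
    d=grab(n,n+'0'); print(n,np.round(d['world_from_camera'],2).tolist(),d['vertical_fov'],d['distortion'])
a=[cv2.imread(f'pics/{n}0.png') for n in ['top','side']]
s=sense();print(s)
E
```

```text
top [[-0.0, -0.98, 0.2, 213.86], [-1.0, 0.0, 0.0, -30.72], [-0.0, -0.2, -0.98, 1422.72], [0.0, 0.0, 0.0, 1.0]] 50.917417734797176 [-0.04264747  0.          0.          0.          0.        ]
side [[1.0, -0.06, 0.06, 412.62], [-0.08, -0.49, 0.87, -1150.29], [-0.02, -0.87, -0.5, 748.7], [0.0, 0.0, 0.0, 1.0]] 47.21782306107842 [-0.1601983  0.         0.         0.         0.       ]
wrist [[0.3, 0.9, 0.3, 110.09], [0.95, -0.28, -0.1, 620.4], [-0.0, 0.32, -0.95, 372.61], [0.0, 0.0, 0.0, 1.0]] 70.59354813188727 [-0.03113625  0.          0.          0.          0.        ]
{'time_s': 0.15, 'joint_pos': array([ 1.14702445e+00,  5.32350053e-02,  1.61397572e+00, -2.52286769e-05,
        1.47597703e+00, -1.18952683e-01]), 'joint_velocities': array([-8.94875128e-05, -1.44408382e-03, -3.92742431e-03,  5.06757518e-04,
        1.06723801e-03, -7.33108429e-04]), 'tau': array([ 5.27313932e-04, -3.94238162e+01, -3.70723879e+01, -1.23114319e-04,
        4.64300378e-03, -4.05633773e-05]), 'tcp_pos': array([187.35321646, 595.75081788, 227.52867623]), 'tool_rot': array([ 1.51818996e-01,  9.88407991e-01, -7.71730583e-04, -2.01681319e-04]), 'ft_force': array([-0.37182189,  0.24514876, -0.4541689 ]), 'ft_torque': array([-0.01437451, -0.02909239, -0.05209203]), 'gripper_force': 0.0, 'finger_gap': 85.23156039675204}
```

View pics/top0.png

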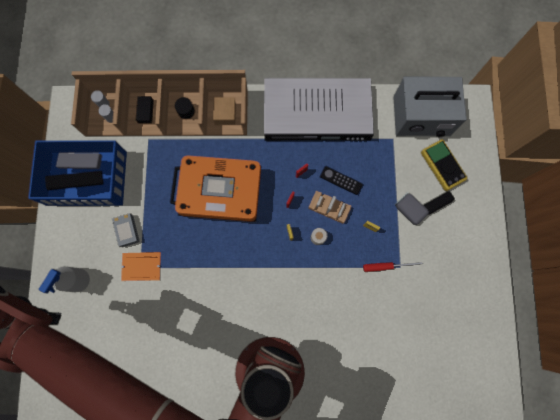

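View pics/side0.png

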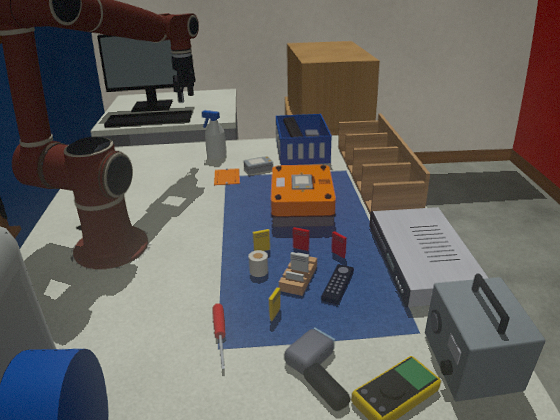

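The top view shows the tester near (218,188) with its handle on the left (+y), and the rack near (330,207) with three white pieces. Red and yellow look-alikes stand at (302,171), (291,200), (290,232) and (372,226). Next I'll work out positions so I can bring the wrist camera over them.

Run:
```python
from h import *
d=load('top0')
print(atz(d,[(218,188)],92).round(), atz(d,[(330,207),(315,200),(347,213)],40).round(), atz(d,[(302,171),(291,200),(290,232),(372,226),(319,237)],30).round())
T=np.array(load('wrist0')['world_from_camera']); s=sense()
from scipy.spatial.transform import Rotation as R
Rt=R.from_quat(s['tool_rot']).as_matrix(); print(Rt.round(3)); print((Rt.T@(T[:3,3]-s['tcp_pos'])).round(1)); print((Rt.T@T[:3,:3]).round(3))
c=cv2.resize(d['frame'][140:260,160:400,::-1],(800,400),interpolation=cv2.INTER_CUBIC); cv2.imwrite('pics/c1.png',c)
```

```text
[[560. 160.  92.]] [[ 510. -194.   40.]
 [ 533. -146.   40.]
 [ 490. -248.   40.]] [[ 633. -106.   30.]
 [ 536.  -69.   30.]
 [ 431.  -65.   30.]
 [ 450. -328.   30.]
 [ 415. -157.   30.]]
[[-0.954  0.3   -0.001]
 [ 0.3    0.954 -0.001]
 [ 0.    -0.002 -1.   ]]
[ 8.110e+01  1.000e-01 -1.451e+02]
[[-0.    -0.948 -0.318]
 [ 1.    -0.    -0.   ]
 [ 0.    -0.318  0.948]]
```

Request:
drive_tool(commands=[{"dx":10,"dy":-16,"dz":6},{"dx":19,"dy":-30,"dz":4},{"dx":19,"dy":-30,"dz":4},{"dx":19,"dy":-30,"dz":4},{"dx":19,"dy":-30,"dz":4},{"dx":19,"dy":-30,"dz":4},{"dx":19,"dy":-30,"dz":4},{"dx":19,"dy":-30,"dz":4},{"dx":19,"dy":-30,"dz":4},{"dx":19,"dy":-30,"dz":4},{"dx":19,"dy":-30,"dz":4},{"dx":19,"dy":-30,"dz":4},{"dx":19,"dy":-30,"dz":2},{"dx":15,"dy":-25},{"dx":5,"dy":-10},{"dx":0}])

```text
validation failed for argument at $.co...
```

Run:
```python
from h import *
d=grab('wrist','w1'); cv2.imwrite('pics/w1b.png',cv2.resize(d['frame'][:,:,::-1],(784,588),interpolation=cv2.INTER_CUBIC))
s=sense();print(s['time_s'],s['tcp_pos'],s['joint_pos'])
```

```text
0.2 [187.40209092 595.84507714 227.72714811] [ 1.14702076e+00  5.31446906e-02  1.61373728e+00 -3.76972145e-05
  1.47597417e+00 -1.18987684e-01]
```

View pics/w1b.png

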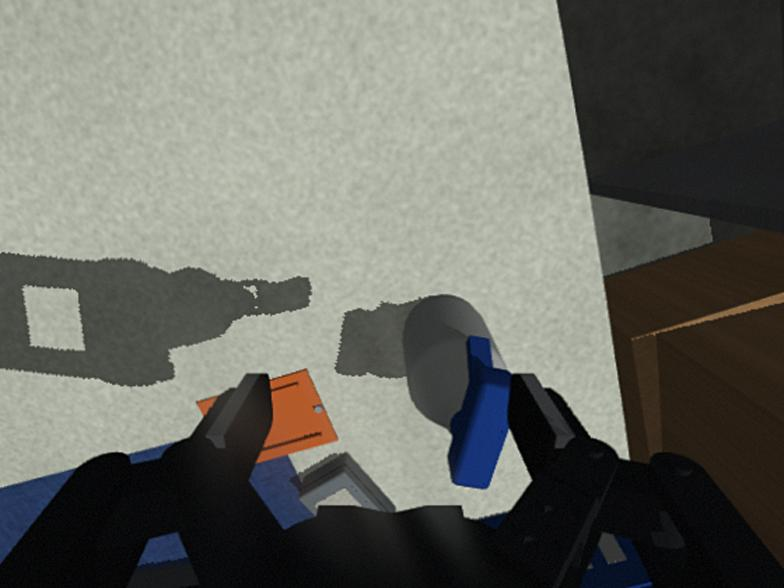

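The fingers cover the lower half of the wrist view, so targets have to sit in the upper half. That means putting the camera almost straight above them. I'll resend the move with uniform rows.

Request:
drive_tool(commands=[{"dx":13,"dy":-14,"dz":6},{"dx":26,"dy":-27,"dz":6},{"dx":26,"dy":-27,"dz":6},{"dx":26,"dy":-27,"dz":6},{"dx":26,"dy":-27,"dz":6},{"dx":26,"dy":-27,"dz":6},{"dx":26,"dy":-27,"dz":6},{"dx":26,"dy":-27,"dz":6},{"dx":26,"dy":-27,"dz":0},{"dx":26,"dy":-27,"dz":0},{"dx":26,"dy":-27,"dz":0},{"dx":26,"dy":-27,"dz":0},{"dx":26,"dy":-27,"dz":0},{"dx":26,"dy":-27,"dz":0},{"dx":26,"dy":-27,"dz":0},{"dx":26,"dy":-27,"dz":0},{"dx":22,"dy":-26,"dz":0},{"dx":8,"dy":-11,"dz":0},{"dx":0,"dy":0,"dz":0}])

```text
validation failed for argument at $.co...
```

Run:
```python
from h import *
s=sense();print(s['time_s'],s['tcp_pos'],s['joint_pos'])
if s['time_s']>1:
    d=grab('wrist','w1'); cv2.imwrite('pics/w1b.png',cv2.resize(d['frame'][:,:,::-1],(784,588),interpolation=cv2.INTER_CUBIC))
```

```text
0.2 [187.40209092 595.84507714 227.72714811] [ 1.14702076e+00  5.31446906e-02  1.61373728e+00 -3.76972145e-05
  1.47597417e+00 -1.18987684e-01]
```

Request:
drive_tool(commands=[{"dx":13,"dy":-14,"dz":6,"wx":0,"wy":0,"wz":0,"fingers":85}])

```text
time_s: 0.28
tcp_pos: [198.7, 582.4, 232.5]
tool_rot: [0.15, 0.989, -0.001, -0.001]
ft_force: [0.3, -0.9, -0.9]
finger_gap: 84.8
gripper_force: 0.0
```

Every key is needed.

Request:
drive_tool(commands=[{"dx":26,"dy":-27,"dz":6,"wx":0,"wy":0,"wz":0,"fingers":85},{"dx":26,"dy":-27,"dz":6,"wx":0,"wy":0,"wz":0,"fingers":85},{"dx":26,"dy":-27,"dz":6,"wx":0,"wy":0,"wz":0,"fingers":85},{"dx":26,"dy":-27,"dz":6,"wx":0,"wy":0,"wz":0,"fingers":85},{"dx":26,"dy":-27,"dz":6,"wx":0,"wy":0,"wz":0,"fingers":85},{"dx":26,"dy":-27,"dz":6,"wx":0,"wy":0,"wz":0,"fingers":85},{"dx":26,"dy":-27,"dz":6,"wx":0,"wy":0,"wz":0,"fingers":85},{"dx":26,"dy":-27,"dz":0,"wx":0,"wy":0,"wz":0,"fingers":85},{"dx":26,"dy":-27,"dz":0,"wx":0,"wy":0,"wz":0,"fingers":85},{"dx":26,"dy":-27,"dz":0,"wx":0,"wy":0,"wz":0,"fingers":85},{"dx":26,"dy":-27,"dz":0,"wx":0,"wy":0,"wz":0,"fingers":85},{"dx":26,"dy":-27,"dz":0,"wx":0,"wy":0,"wz":0,"fingers":85},{"dx":26,"dy":-27,"dz":0,"wx":0,"wy":0,"wz":0,"fingers":85},{"dx":26,"dy":-27,"dz":0,"wx":0,"wy":0,"wz":0,"fingers":85},{"dx":26,"dy":-27,"dz":0,"wx":0,"wy":0,"wz":0,"fingers":85},{"dx":22,"dy":-26,"dz":0,"wx":0,"wy":0,"wz":0,"fingers":85},{"dx":8,"dy":-11,"dz":0,"wx":0,"wy":0,"wz":0,"fingers":85},{"dx":0,"dy":0,"dz":0,"wx":0,"wy":0,"wz":0,"fingers":85}])

```text
time_s: 1.78
tcp_pos: [621.8, 137.5, 275.7]
tool_rot: [0.154, 0.988, -0.0, -0.0]
ft_force: [-0.5, 0.3, -0.4]
finger_gap: 85.3
gripper_force: 0.0
```

Run:
```python
from h import *
s=sense();print(s['time_s'],s['tcp_pos'],s['joint_pos'])
if s['time_s']>1:
    d=grab('wrist','w1'); cv2.imwrite('pics/w1b.png',cv2.resize(d['frame'][:,:,::-1],(784,588),interpolation=cv2.INTER_CUBIC))
```

```text
1.7833 [621.81657473 137.50435111 275.68320608] [ 1.01099123e-01  5.76508410e-02  1.52957763e+00 -5.52111173e-04
  1.55540742e+00 -1.16096686e+00]
```

View pics/w1b.png

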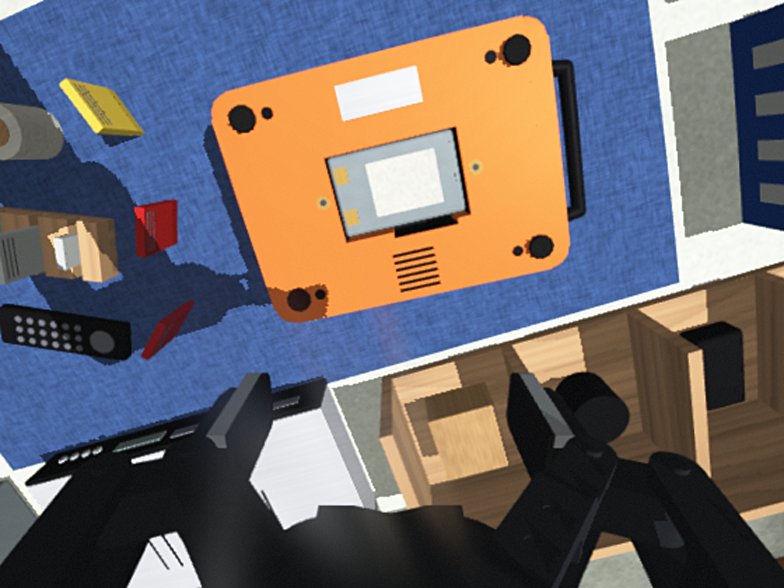

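The wrist view shows the tester bay opening with corners at about (325,158), (457,128), (469,213) and (347,241). The pocket is the dark notch at about (395–458, 225), and the handle is on the right. The rack is at the left edge, with a tall grooved piece near (20,250). I'll take two more views, one midway and one over the rack.

Request:
drive_tool(commands=[{"dx":-5,"dy":-15,"dz":0,"wx":0,"wy":0,"wz":0,"fingers":85},{"dx":-5,"dy":-30,"dz":0,"wx":0,"wy":0,"wz":0,"fingers":85},{"dx":-5,"dy":-30,"dz":0,"wx":0,"wy":0,"wz":0,"fingers":85},{"dx":-5,"dy":-20,"dz":0,"wx":0,"wy":0,"wz":0,"fingers":85},{"dx":0,"dy":-10,"dz":0,"wx":0,"wy":0,"wz":0,"fingers":85},{"dx":0,"dy":0,"dz":0,"wx":0,"wy":0,"wz":0,"fingers":85},{"dx":0,"dy":0,"dz":0,"wx":0,"wy":0,"wz":0,"fingers":85}])

```text
time_s: 2.42
tcp_pos: [600.2, 35.9, 276.8]
tool_rot: [0.152, 0.988, 0.0, 0.0]
ft_force: [-0.5, 0.4, -0.5]
finger_gap: 85.0
gripper_force: 0.0
```

Run:
```python
from h import *
d=grab('wrist','w2')
```

Request:
drive_tool(commands=[{"dx":-5,"dy":-20,"dz":0,"wx":0,"wy":0,"wz":0,"fingers":85},{"dx":-5,"dy":-40,"dz":0,"wx":0,"wy":0,"wz":0,"fingers":85},{"dx":-5,"dy":-40,"dz":0,"wx":0,"wy":0,"wz":0,"fingers":85},{"dx":-5,"dy":-40,"dz":0,"wx":0,"wy":0,"wz":0,"fingers":85},{"dx":-5,"dy":-40,"dz":0,"wx":0,"wy":0,"wz":0,"fingers":85},{"dx":-5,"dy":-40,"dz":0,"wx":0,"wy":0,"wz":0,"fingers":85},{"dx":0,"dy":-20,"dz":0,"wx":0,"wy":0,"wz":0,"fingers":85},{"dx":0,"dy":0,"dz":0,"wx":0,"wy":0,"wz":0,"fingers":85},{"dx":0,"dy":0,"dz":0,"wx":0,"wy":0,"wz":0,"fingers":85}])

```text
time_s: 3.22
tcp_pos: [570.9, -204.5, 276.2]
tool_rot: [0.152, 0.988, 0.001, -0.0]
ft_force: [0.3, 0.7, -1.2]
finger_gap: 84.7
gripper_force: 0.0
```

Run:
```python
from h import *
d=grab('wrist','w3')
a=load('w2')['frame'][:,:,::-1]; b=d['frame'][:,:,::-1]
# left: w2 top part, right: w3 top part
A=cv2.resize(a[0:270,:],(800,386),interpolation=cv2.INTER_CUBIC)
B=cv2.resize(b[0:270,:],(800,386),interpolation=cv2.INTER_CUBIC)
cv2.imwrite('pics/w2b.png',A);cv2.imwrite('pics/w3b.png',B)
```

```text
(no output)
```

View pics/w3b.png

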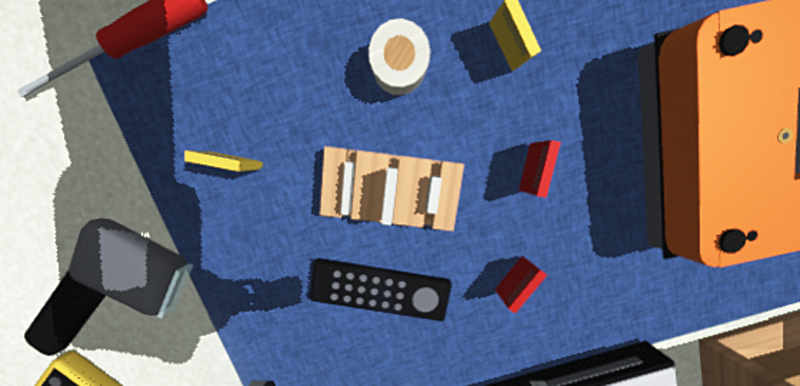

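View pics/w2b.png

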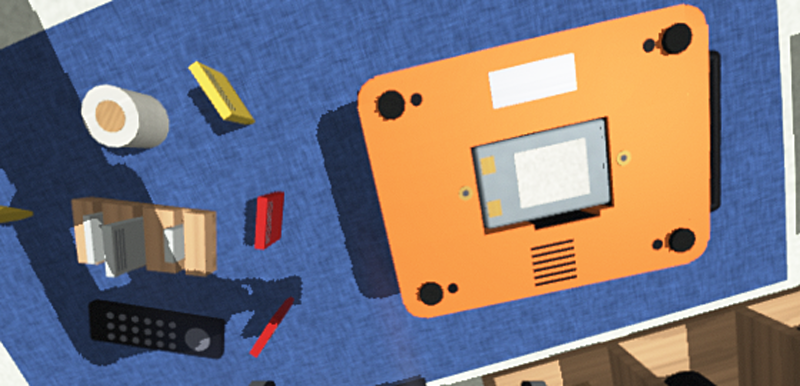

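In the rack there are three white pieces: left (345,187), middle (389,195) and right (434,195) in the over-rack view. The midway view shows the middle one, at (122,245), as the tallest and wide with grooves, so it fits the spacer. The left one is short and thin, the right one short and narrow. The red and yellow ones stand loose and are not meant. I'll confirm with an enlarged crop.

Run:
```python
from h import *
a=load('w2')['frame'][:,:,::-1]; b=load('w3')['frame'][:,:,::-1]; c=load('w1')['frame'][:,:,::-1]
A=cv2.resize(a[130:200,45:160],(460,280),interpolation=cv2.INTER_CUBIC)      # x4
B=cv2.resize(b[95:170,215:335],(480,300),interpolation=cv2.INTER_CUBIC)     # x4
C=cv2.resize(c[85:180,225:340],(345,285),interpolation=cv2.INTER_CUBIC) # x3
D=cv2.resize(a[75:165,325:435],(330,270),interpolation=cv2.INTER_CUBIC) # x3
o=np.zeros((600,800,3),np.uint8); o[:280,:460]=A; o[300:,:480]=B; o[:285,455:]=C; o[300:570,470:]=D
cv2.imwrite('pics/c2.png',o)
```

```text
(no output)
```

View pics/c2.png

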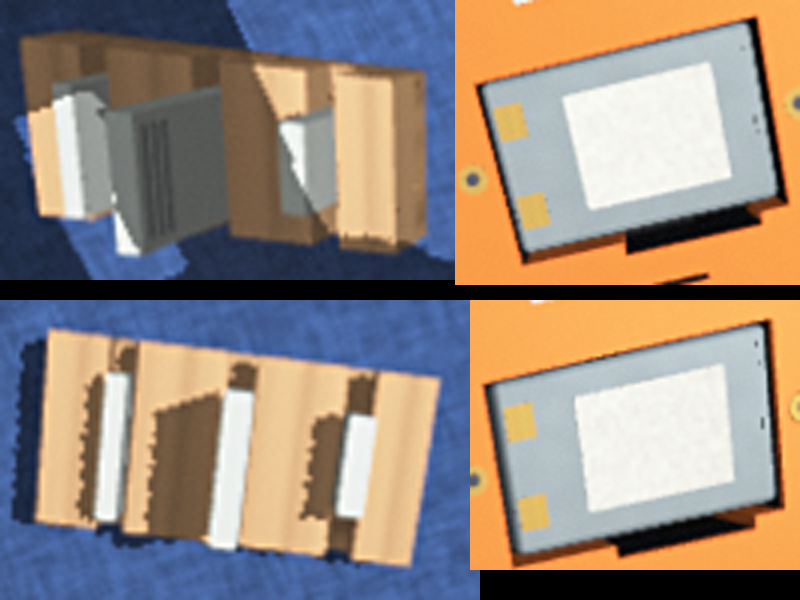

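Confirmed: the middle piece is wide, tall and has three grooves near its top. Now to compute the poses.

```bash
cat > fit.py <<'E'
from h import *
w1,w2,w3=load('w1'),load('w2'),load('w3')
B=lambda u,v:(215-.375+u/4,95-.375+(v-300)/4); A=lambda u,v:(45-.375+u/4,130-.375+v/4)
C=lambda u,v:(225-.33+(u-455)/3,85-.33+v/3); D=lambda u,v:(325-.33+(u-470)/3,75-.33+(v-300)/3)
print('spacer top centre',tri([(w3,B(233.5,469.5)),(w2,A(125,180.5))]).round(1))
q=atz(w3,[B(231,390),B(254,392),B(211,547),B(238,549)],74); print(q.round(1).tolist(),q.mean(0))
l=(q[2]+q[3]-q[0]-q[1])/2; print('len',np.linalg.norm(l),'yaw x',np.degrees(np.arctan2(l[1],l[0])))
r=atz(w3,[B(50,330),B(440,378),B(411,567),B(38,522)],28); print('rack',r.mean(0).round(1)); e=r[1]-r[0]+r[2]-r[3]; print('rack y dir->yaw',np.degrees(np.arctan2(e[1],e[0]))-90,np.linalg.norm(e)/2)
m=[(51,-32),(-51,-32),(-51,35),(51,35),(12,40),(-40,40)]
p1=[C(478,85),C(752,18),C(787,203),C(525,263),C(631,254),C(760,224)]
p2=[D(485,384),D(769,320),D(783,508),D(515,566),D(620,557),D(755,523)]
P=[tri([(w1,a),(w2,b)]) for a,b in zip(p1,p2)]; print('z',[round(p[2],1) for p in P])
def fit(Q):
    Q=np.array(Q)[:4,:2]; M=np.array(m[:4],float); 
    a=Q-Q.mean(0); b=M-M.mean(0); th=np.arctan2((b[:,0]*a[:,1]-b[:,1]*a[:,0]).sum(),(a*b).sum())
    R=np.array([[np.cos(th),-np.sin(th)],[np.sin(th),np.cos(th)]]); t=Q.mean(0)-R@M.mean(0)
    res=Q-(M@R.T+t); print('yaw',np.degrees(th).round(2),'t',t.round(1),'pocket',(R@[-14,35.5]+t).round(1),'packc',(R@[0,2]+t).round(1),'res',res.round(1).tolist())
    return th,t,R
fit(P); fit(atz(w1,p1,92)); fit(atz(w2,p2,92))
E
python3 fit.py
```

```text
spacer top centre [ 519.  -194.    74.2]
[[498.4, -188.1, 74.0], [500.8, -182.1, 74.0], [538.4, -207.1, 74.0], [541.3, -199.8, 74.0]] [ 519.74382496 -194.28026349   74.        ]
len 44.26583880568188 yaw x -24.473867118098624
rack [ 517.5 -193.6   28. ]
rack y dir->yaw -24.281285194638173 123.8327109851025
z [np.float64(89.9), np.float64(95.3), np.float64(92.5), np.float64(90.4), np.float64(88.2), np.float64(93.3)]
yaw -94.49 t [567.1 161.5] pocket [603.6 172.7] packc [569.1 161.4] res [[0.5, 1.7], [0.8, -2.3], [-0.7, -1.0], [-0.6, 1.5]]
yaw -94.55 t [567.1 161.8] pocket [603.6 173. ] packc [569.1 161.7] res [[0.9, 1.7], [0.7, -2.1], [-0.8, -1.1], [-0.8, 1.6]]
yaw -94.8 t [567.1 161.8] pocket [603.7 172.8] packc [569.1 161.7] res [[0.6, 0.9], [0.6, -1.2], [-0.6, -0.8], [-0.6, 1.2]]
```

Measured: spacer top at (519.5, -194.2, 74) with yaw -24.4°, pocket at (603.6, 172.8) with yaw -94.6°. I'll go to the spacer with the fingertips about 16 mm below its top (TCP z ≈ 83), so they stay clear of the pack later.

Request:
drive_tool(commands=[{"dx":-12,"dy":2,"dz":0,"wx":0,"wy":0,"wz":-2,"fingers":45},{"dx":-22,"dy":4,"dz":-10,"wx":0,"wy":0,"wz":-3,"fingers":45},{"dx":-17,"dy":4,"dz":-30,"wx":0,"wy":0,"wz":-2,"fingers":45},{"dx":0,"dy":0,"dz":-36,"wx":0,"wy":0,"wz":0,"fingers":45},{"dx":0,"dy":0,"dz":-36,"wx":0,"wy":0,"wz":0,"fingers":45},{"dx":0,"dy":0,"dz":-20,"wx":0,"wy":0,"wz":0,"fingers":45},{"dx":0,"dy":0,"dz":-4,"wx":0,"wy":0,"wz":0,"fingers":45},{"dx":0,"dy":0,"dz":0,"wx":0,"wy":0,"wz":0,"fingers":45},{"dx":0,"dy":0,"dz":0,"wx":0,"wy":0,"wz":0,"fingers":45}])

```text
time_s: 4.02
tcp_pos: [520.8, -194.1, 142.1]
tool_rot: [0.211, 0.977, -0.0, 0.001]
ft_force: [-0.2, -0.4, 1.2]
finger_gap: 44.7
gripper_force: 0.0
```

Run:
```python
from h import *
d=grab('wrist','w4'); s=sense(); print(s['tcp_pos'],s['tool_rot'])
o=np.zeros((600,800,3),np.uint8)
o[:588,:784]=cv2.resize(d['frame'][:,:,::-1],(784,588)); cv2.imwrite('pics/w4b.png',o)
```

```text
[ 521.21562777 -194.71210313  143.02225562] [ 2.11199422e-01  9.77441107e-01 -4.62534677e-04  1.86365050e-03]
```

View pics/w4b.png

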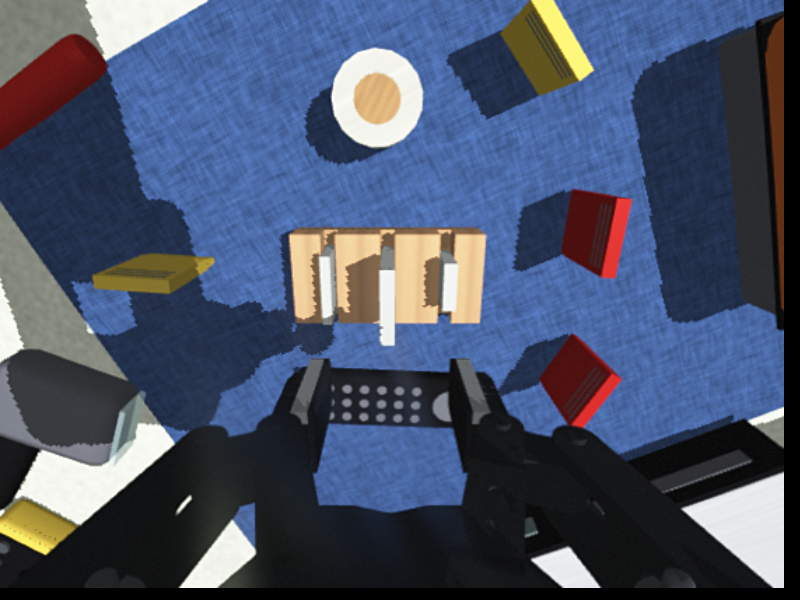

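The spacer's top runs from (387,271) to (388,345). It is centred between the fingers and aligned with the image column.

Run:
```python
from h import *
d=load('w4'); q=atz(d,[(387.5/1.4,271/1.4),(388/1.4,345/1.4)],74);print(q,q.mean(0),np.linalg.norm(q[1]-q[0]),np.degrees(np.arctan2(*(q[1]-q[0])[[1,0]])))
from scipy.spatial.transform import Rotation as R
print(R.from_quat(sense()['tool_rot']).as_matrix()[:,1])
```

```text
[[ 500.3156133  -185.79937289   74.        ]
 [ 539.92963419 -203.50747854   74.        ]] [ 520.12262375 -194.65342572   74.        ] 43.39179250541806 -24.08541277738697
[ 4.12871717e-01  9.10789180e-01 -1.16996995e-04]
```

Request:
drive_tool(commands=[{"dx":-0.5,"dy":0,"dz":-15,"wx":0,"wy":0,"wz":0,"fingers":45},{"dx":0,"dy":0,"dz":-20,"wx":0,"wy":0,"wz":0,"fingers":45},{"dx":0,"dy":0,"dz":-18,"wx":0,"wy":0,"wz":0,"fingers":40},{"dx":0,"dy":0,"dz":-5,"wx":0,"wy":0,"wz":0,"fingers":30},{"dx":0,"dy":0,"dz":0,"wx":0,"wy":0,"wz":0,"fingers":20},{"dx":0,"dy":0,"dz":0,"wx":0,"wy":0,"wz":0,"fingers":12},{"dx":0,"dy":0,"dz":0,"wx":0,"wy":0,"wz":0,"fingers":4},{"dx":0,"dy":0,"dz":0,"wx":0,"wy":0,"wz":0,"fingers":4},{"dx":0,"dy":0,"dz":0,"wx":0,"wy":0,"wz":0,"fingers":4},{"dx":0,"dy":0,"dz":0,"wx":0,"wy":0,"wz":0,"fingers":4}], force=60)

```text
time_s: 4.9
tcp_pos: [519.5, -195.1, 83.4]
tool_rot: [0.212, 0.977, -0.0, 0.001]
ft_force: [-0.1, -0.2, 0.0]
finger_gap: 4.0
gripper_force: 0.0
```

The gap reached 4 mm with no force, so the grasp missed. I'll take a look.

Run:
```python
from h import *
d=grab('wrist','w5'); s=grab('side','s5')
o=np.zeros((600,800,3),np.uint8)
o[:315,:420]=cv2.resize(d['frame'][:,:,::-1],(420,315))
c=d['frame'][160:320,190:370,::-1]; o[:320,425:785]=cv2.resize(c,(360,320),interpolation=cv2.INTER_CUBIC)
c=s['frame'][190:310,230:390,::-1]; o[325:595,:360]=cv2.resize(c,(360,270),interpolation=cv2.INTER_CUBIC)
cv2.imwrite('pics/w5b.png',o); print(sense()['finger_gap'],sense()['gripper_force'])
```

```text
4.1815836814672105 0.0
```

View pics/w5b.png

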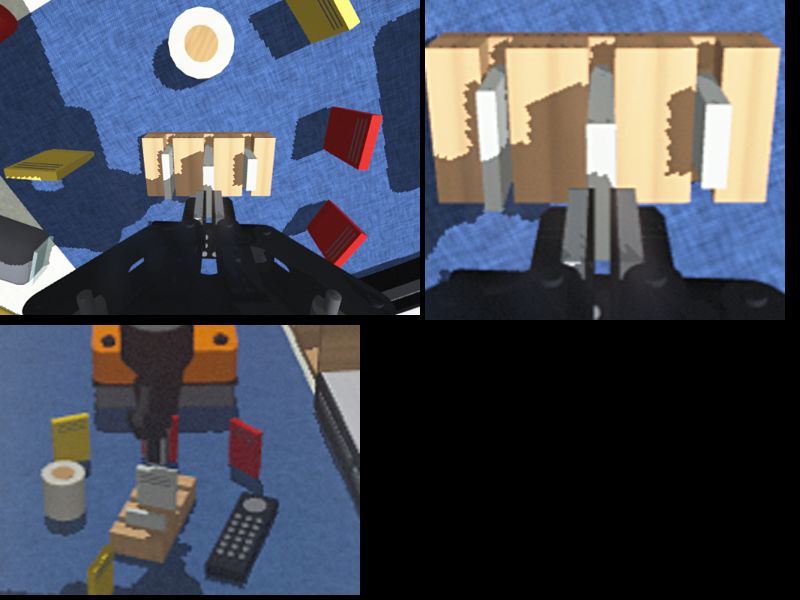

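The wrist and side crops show the fingertips at about (600,190) sitting above the spacer's top rather than beside it. The spacer still stands in its slot. I'll measure the real fingertip height.

Run:
```python
from h import *
d=load('w5'); s=load('s5'); st=sense()
T=np.array(d['world_from_camera']); print(T[:3,3],st['tcp_pos'])
# side ray of finger bottom at plane y=-195
for p in [(299.8,252.2),(299.8,248)]:
    o,r=rays(s,[p]); k=(-195-o[1])/r[0][1]; print(o+k*r[0])
print('side proj of spacer top, tips@58, tips@92',proj(s,[(519.5,-195,74),(519.5,-195,58),(519.5,-195,92)]).round(1))
# wrist: tip corner pixel, tool x=+11 plane
from scipy.spatial.transform import Rotation as R
Rt=R.from_quat(st['tool_rot']).as_matrix(); 
for z in (58,66,74,84,92): print(z,proj(d,[np.r_[(st['tcp_pos']+Rt@[11,y,0])[:2],z] for y in (-4,2+5)]).round(1).tolist())
```

```text
[ 445.56440908 -161.19455411  228.48604746] [ 519.22790521 -194.93094391   82.89181885]
[ 521.74976292 -195.           77.83268452]
[ 521.73261033 -195.           90.20245231]
side proj of spacer top, tips@58, tips@92 [[298.9 253.5]
 [298.9 258.9]
 [298.9 247.4]]
58 [[271.4, 228.8], [289.2, 228.8]]
66 [[271.1, 233.9], [289.6, 233.9]]
74 [[270.8, 239.5], [290.2, 239.5]]
84 [[270.4, 247.2], [290.9, 247.2]]
92 [[270.0, 254.1], [291.5, 254.1]]
```

The real tips sit well above the stated 58 mm, at about 80–92 mm. I'll open, lower by 22 mm (safe under either reading) and try the grip again.

Request:
drive_tool(commands=[{"dx":0,"dy":0,"dz":0,"wx":0,"wy":0,"wz":0,"fingers":28},{"dx":0,"dy":0,"dz":0,"wx":0,"wy":0,"wz":0,"fingers":28},{"dx":0,"dy":0,"dz":0,"wx":0,"wy":0,"wz":0,"fingers":28},{"dx":0,"dy":0,"dz":-6,"wx":0,"wy":0,"wz":0,"fingers":28},{"dx":0,"dy":0,"dz":-8,"wx":0,"wy":0,"wz":0,"fingers":28},{"dx":0,"dy":0,"dz":-8,"wx":0,"wy":0,"wz":0,"fingers":28},{"dx":0,"dy":0,"dz":0,"wx":0,"wy":0,"wz":0,"fingers":15},{"dx":0,"dy":0,"dz":0,"wx":0,"wy":0,"wz":0,"fingers":4},{"dx":0,"dy":0,"dz":0,"wx":0,"wy":0,"wz":0,"fingers":4},{"dx":0,"dy":0,"dz":0,"wx":0,"wy":0,"wz":0,"fingers":4},{"dx":0,"dy":0,"dz":0,"wx":0,"wy":0,"wz":0,"fingers":4}], force=20)

```text
time_s: 5.92
tcp_pos: [519.3, -195.0, 60.9]
tool_rot: [0.212, 0.977, -0.0, 0.0]
ft_force: [0.0, -0.5, -0.8]
finger_gap: 7.5
gripper_force: 24.1
```

Run:
```python
from h import *
d=grab('wrist','w6'); s=grab('side','s6');print(sense()['finger_gap'],sense()['gripper_force'])
```

```text
7.126468720853501 24.141000509262085
```

The grip holds now at 7.5 mm. I'll bracket the true tip length by closing 11 mm higher.

Request:
drive_tool(commands=[{"dx":0,"dy":0,"dz":0,"wx":0,"wy":0,"wz":0,"fingers":20},{"dx":0,"dy":0,"dz":0,"wx":0,"wy":0,"wz":0,"fingers":20},{"dx":0,"dy":0,"dz":6,"wx":0,"wy":0,"wz":0,"fingers":20},{"dx":0,"dy":0,"dz":5,"wx":0,"wy":0,"wz":0,"fingers":20},{"dx":0,"dy":0,"dz":0,"wx":0,"wy":0,"wz":0,"fingers":6},{"dx":0,"dy":0,"dz":0,"wx":0,"wy":0,"wz":0,"fingers":6},{"dx":0,"dy":0,"dz":0,"wx":0,"wy":0,"wz":0,"fingers":6},{"dx":0,"dy":0,"dz":0,"wx":0,"wy":0,"wz":0,"fingers":6}])

```text
time_s: 6.68
tcp_pos: [519.0, -194.8, 71.4]
tool_rot: [0.212, 0.977, 0.0, -0.0]
ft_force: [-0.8, 1.3, 1.9]
finger_gap: 6.1
gripper_force: 0.9
```

Request:
drive_tool(commands=[{"dx":0,"dy":0,"dz":0,"wx":0,"wy":0,"wz":0,"fingers":2},{"dx":0,"dy":0,"dz":0,"wx":0,"wy":0,"wz":0,"fingers":2},{"dx":0,"dy":0,"dz":0,"wx":0,"wy":0,"wz":0,"fingers":2}])

```text
time_s: 6.93
tcp_pos: [519.0, -194.8, 71.4]
tool_rot: [0.212, 0.977, 0.0, -0.0]
ft_force: [0.6, 0.0, 0.6]
finger_gap: 2.1
gripper_force: 0.4
```

Request:
drive_tool(commands=[{"dx":0,"dy":0,"dz":0,"wx":0,"wy":0,"wz":0,"fingers":20},{"dx":0,"dy":0,"dz":0,"wx":0,"wy":0,"wz":0,"fingers":20},{"dx":0,"dy":0,"dz":-5,"wx":0,"wy":0,"wz":0,"fingers":20},{"dx":0,"dy":0,"dz":0,"wx":0,"wy":0,"wz":0,"fingers":20},{"dx":0,"dy":0,"dz":0,"wx":0,"wy":0,"wz":0,"fingers":3},{"dx":0,"dy":0,"dz":0,"wx":0,"wy":0,"wz":0,"fingers":3},{"dx":0,"dy":0,"dz":0,"wx":0,"wy":0,"wz":0,"fingers":3},{"dx":0,"dy":0,"dz":0,"wx":0,"wy":0,"wz":0,"fingers":3}])

```text
time_s: 7.6
tcp_pos: [519.1, -194.8, 66.5]
tool_rot: [0.212, 0.977, -0.0, -0.0]
ft_force: [-0.0, 0.2, 0.6]
finger_gap: 7.3
gripper_force: 23.1
```

The tips are about 5 mm behind the TCP (bracket 2.6 to 7.5 mm). For 16 mm of overlap I'll grip at TCP z 53.

Request:
drive_tool(commands=[{"dx":0,"dy":0,"dz":0,"wx":0,"wy":0,"wz":0,"fingers":20},{"dx":0,"dy":0,"dz":0,"wx":0,"wy":0,"wz":0,"fingers":20},{"dx":0.5,"dy":0,"dz":-7,"wx":0,"wy":0,"wz":0,"fingers":20},{"dx":0.5,"dy":0,"dz":-6.5,"wx":0,"wy":0,"wz":0,"fingers":20},{"dx":0,"dy":0,"dz":0,"wx":0,"wy":0,"wz":0,"fingers":10},{"dx":0,"dy":0,"dz":0,"wx":0,"wy":0,"wz":0,"fingers":2},{"dx":0,"dy":0,"dz":0,"wx":0,"wy":0,"wz":0,"fingers":2},{"dx":0,"dy":0,"dz":0,"wx":0,"wy":0,"wz":0,"fingers":2},{"dx":0,"dy":0,"dz":0,"wx":0,"wy":0,"wz":0,"fingers":2}], force=70)

```text
time_s: 8.35
tcp_pos: [520.2, -194.9, 53.2]
tool_rot: [0.212, 0.977, -0.0, 0.0]
ft_force: [-0.3, 0.6, 0.1]
finger_gap: 6.4
gripper_force: 70.7
```

Request:
drive_tool(commands=[{"dx":0,"dy":0,"dz":10,"wx":0,"wy":0,"wz":0,"fingers":2},{"dx":0,"dy":0,"dz":20,"wx":0,"wy":0,"wz":0,"fingers":2},{"dx":0,"dy":0,"dz":30,"wx":0,"wy":0,"wz":0,"fingers":2},{"dx":0,"dy":0,"dz":35,"wx":0,"wy":0,"wz":0,"fingers":2},{"dx":0,"dy":0,"dz":30,"wx":0,"wy":0,"wz":0,"fingers":2},{"dx":0,"dy":0,"dz":0,"wx":0,"wy":0,"wz":0,"fingers":2}])

```text
time_s: 8.85
tcp_pos: [524.0, -196.9, 187.6]
tool_rot: [0.212, 0.977, -0.002, 0.007]
ft_force: [0.5, -0.7, 0.3]
finger_gap: 6.1
gripper_force: 70.8
```

Request:
drive_tool(commands=[{"dx":3,"dy":12,"dz":0,"wx":0,"wy":0,"wz":-3,"fingers":2},{"dx":6,"dy":24,"dz":0,"wx":0,"wy":0,"wz":-5,"fingers":2},{"dx":7,"dy":30,"dz":0,"wx":0,"wy":0,"wz":-6,"fingers":2},{"dx":7,"dy":30,"dz":0,"wx":0,"wy":0,"wz":-6,"fingers":2},{"dx":7,"dy":30,"dz":0,"wx":0,"wy":0,"wz":-6,"fingers":2},{"dx":7,"dy":30,"dz":0,"wx":0,"wy":0,"wz":-6,"fingers":2},{"dx":7,"dy":30,"dz":0,"wx":0,"wy":0,"wz":-6,"fingers":2},{"dx":7,"dy":30,"dz":0,"wx":0,"wy":0,"wz":-6,"fingers":2},{"dx":7,"dy":30,"dz":0,"wx":0,"wy":0,"wz":-6,"fingers":2},{"dx":7,"dy":30,"dz":0,"wx":0,"wy":0,"wz":-6,"fingers":2},{"dx":7,"dy":30,"dz":0,"wx":0,"wy":0,"wz":-6,"fingers":2},{"dx":6,"dy":30,"dz":0,"wx":0,"wy":0,"wz":-5,"fingers":2},{"dx":4,"dy":22,"dz":0,"wx":0,"wy":0,"wz":-3,"fingers":2},{"dx":2,"dy":9,"dz":0,"wx":0,"wy":0,"wz":0,"fingers":2},{"dx":0,"dy":0,"dz":0,"wx":0,"wy":0,"wz":0,"fingers":2},{"dx":0,"dy":0,"dz":0,"wx":0,"wy":0,"wz":0,"fingers":2},{"dx":0,"dy":0,"dz":0,"wx":0,"wy":0,"wz":0,"fingers":2}])

```text
time_s: 10.27
tcp_pos: [603.9, 171.0, 178.0]
tool_rot: [0.734, 0.679, -0.0, 0.0]
ft_force: [-0.4, -0.1, 0.0]
finger_gap: 6.2
gripper_force: 70.8
```

Run:
```python
from h import *
from scipy.spatial.transform import Rotation as R
d=grab('wrist','w7'); s=grab('side','s7'); grab('top','t7')
st=sense(); Rt=R.from_quat(st['tool_rot']).as_matrix(); print(st['tcp_pos'],Rt.round(4).tolist(),st['joint_pos'].round(2))
def bay(t,yaw=-94.6):
    a=np.radians(yaw); return lambda P:[(t[0]+np.cos(a)*x-np.sin(a)*y,t[1]+np.sin(a)*x+np.cos(a)*y,z) for x,y,z in P]
b=bay((567.1,161.7)); print(proj(d,b([(51,-32,92),(-51,-32,92),(-51,35,92),(51,35,92),(12,40,92),(-40,40,92)])).round(0).tolist())
print('spacer top/foot', proj(d,b([(-14-22,35.5,145+35),(-14+22,35.5,145+35),(-36,35.5,135),(8,35.5,135)])).round(0).tolist())
cv2.imwrite('pics/w7b.png',cv2.resize(d['frame'][:,:,::-1],(784,588),interpolation=cv2.INTER_CUBIC))
```

```text
[604.03984555 170.91082111 178.09057802] [[0.0791, 0.9969, 0.0], [0.9969, -0.0791, -0.0002], [-0.0002, 0.0, -1.0]] [ 0.16  0.09  1.65 -0.    1.39  0.24]
[[202.0, 281.0], [191.0, 168.0], [276.0, 168.0], [276.0, 281.0], [282.0, 241.0], [283.0, 181.0]]
spacer top/foot [[276.0, 228.0], [276.0, 299.0], [277.0, 202.0], [277.0, 261.0]]
```

```bash
cat >> fit.py <<'E'
print('---')
for d,p in((w1,p1),(w2,p2)):
    th,t,R=fit(atz(d,p,92)); print('pocket corners in tester',((atz(d,p[4:],92)[:,:2]-t)@R).round(1).tolist())
# pack top outline: grey/blue vs dark/orange, column profile across pocket along tester y at x=-14
    f=cv2.cvtColor(d['frame'],cv2.COLOR_RGB2HSV)
    for x in (-25,-14,0):
        ys=np.arange(20,46,.5); P=[np.r_[R@[x,y]+t,92] for y in ys]; px=proj(d,P).astype(np.float32)
        c=cv2.remap(d['frame'],px[:,0].reshape(1,-1),px[:,1].reshape(1,-1),cv2.INTER_LINEAR)[0]
        print(x,' '.join(f'{y:.0f}:{v[0]}/{v[2]}' for y,v in zip(ys[::2],c[::2])))
E
python3 fit.py | sed -n '/---/,$p'
```

```text
---
yaw -94.55 t [567.1 161.8] pocket [603.6 173. ] packc [569.1 161.7] res [[0.9, 1.7], [0.7, -2.1], [-0.8, -1.1], [-0.8, 1.6]]
pocket corners in tester [[10.1, 39.8], [-38.8, 39.7]]
-25 20:228/226 21:195/206 22:176/194 23:175/192 24:176/193 25:175/193 26:176/192 27:176/194 28:178/198 29:163/181 30:124/139 31:66/73 32:21/23 33:8/10 34:9/11 35:9/10 36:11/14 37:5/11 38:6/12 39:67/21 40:180/48 41:255/76 42:254/79 43:251/78 44:251/76 45:251/78
-14 20:235/231 21:195/205 22:176/195 23:173/192 24:174/192 25:175/191 26:175/192 27:175/192 28:173/191 29:158/175 30:131/147 31:70/78 32:38/41 33:21/22 34:12/13 35:9/10 36:10/12 37:7/11 38:2/10 39:67/17 40:197/51 41:254/74 42:254/78 43:252/78 44:251/77 45:251/76
0 20:236/232 21:195/204 22:177/194 23:175/193 24:175/193 25:174/191 26:174/190 27:175/192 28:176/193 29:158/173 30:122/136 31:65/73 32:33/36 33:19/19 34:10/10 35:10/12 36:12/12 37:5/12 38:9/12 39:86/25 40:198/55 41:255/77 42:254/78 43:251/76 44:250/75 45:250/75
yaw -94.8 t [567.1 161.8] pocket [603.7 172.8] packc [569.1 161.7] res [[0.6, 0.9], [0.6, -1.2], [-0.6, -0.8], [-0.6, 1.2]]
pocket corners in tester [[11.1, 39.4], [-39.5, 37.7]]
-25 20:235/229 21:191/203 22:176/195 23:176/196 24:177/196 25:178/195 26:178/195 27:179/196 28:179/197 29:164/181 30:125/131 31:84/60 32:48/19 33:20/9 34:10/10 35:9/11 36:5/9 37:4/10 38:22/18 39:111/29 40:230/60 41:254/79 42:253/83 43:252/84 44:251/84 45:251/82
-14 20:236/230 21:197/207 22:177/196 23:177/195 24:177/194 25:177/193 26:176/192 27:176/192 28:175/191 29:160/176 30:124/139 31:65/74 32:18/20 33:8/9 34:9/11 35:11/12 36:10/12 37:9/13 38:24/15 39:102/26 40:248/64 41:255/81 42:253/84 43:252/83 44:251/81 45:251/81
0 20:238/233 21:196/206 22:177/194 23:175/193 24:175/192 25:175/193 26:175/193 27:176/193 28:174/191 29:161/178 30:118/131 31:64/71 32:22/23 33:9/9 34:10/11 35:8/11 36:6/9 37:4/10 38:17/17 39:108/27 40:217/57 41:255/77 42:254/82 43:252/82 44:251/83 45:251/82
```

Pocket wall and pack edge both check out, with the pocket middle at about (603.4, 172.8). I'll correct by (-0.5, +2) and lower until the foot is just inside the mouth.

Request:
drive_tool(commands=[{"dx":-0.5,"dy":2,"dz":-12,"wx":0,"wy":0,"wz":0,"fingers":2},{"dx":0,"dy":0,"dz":-16,"wx":0,"wy":0,"wz":0,"fingers":2},{"dx":0,"dy":0,"dz":-10,"wx":0,"wy":0,"wz":0,"fingers":2},{"dx":0,"dy":0,"dz":-3,"wx":0,"wy":0,"wz":0,"fingers":2},{"dx":0,"dy":0,"dz":-3,"wx":0,"wy":0,"wz":0,"fingers":2},{"dx":0,"dy":0,"dz":-3,"wx":0,"wy":0,"wz":0,"fingers":2},{"dx":0,"dy":0,"dz":0,"wx":0,"wy":0,"wz":0,"fingers":2},{"dx":0,"dy":0,"dz":0,"wx":0,"wy":0,"wz":0,"fingers":2}])

```text
time_s: 11.08
tcp_pos: [603.9, 174.2, 131.5]
tool_rot: [0.734, 0.679, 0.0, 0.0]
ft_force: [0.4, 0.6, -0.5]
finger_gap: 6.2
gripper_force: 70.8
```

Request:
drive_tool(commands=[{"dx":-0.3,"dy":-1,"dz":-3,"wx":0,"wy":0,"wz":0,"fingers":2},{"dx":0,"dy":0,"dz":-3,"wx":0,"wy":0,"wz":0,"fingers":2},{"dx":0,"dy":0,"dz":-3,"wx":0,"wy":0,"wz":0,"fingers":2},{"dx":0,"dy":0,"dz":-3,"wx":0,"wy":0,"wz":0,"fingers":2},{"dx":0,"dy":0,"dz":0,"wx":0,"wy":0,"wz":0,"fingers":2},{"dx":0,"dy":0,"dz":0,"wx":0,"wy":0,"wz":0,"fingers":2}])

```text
time_s: 11.58
tcp_pos: [603.0, 173.1, 118.5]
tool_rot: [0.734, 0.679, -0.0, -0.0]
ft_force: [0.6, 0.2, -0.4]
finger_gap: 6.1
gripper_force: 70.8
```

Foot is at about 75 mm with no force, so I'll go on to about 8 mm above home.

Request:
drive_tool(commands=[{"dx":0,"dy":0,"dz":-3,"wx":0,"wy":0,"wz":0,"fingers":2},{"dx":0,"dy":0,"dz":-3,"wx":0,"wy":0,"wz":0,"fingers":2},{"dx":0,"dy":0,"dz":-3,"wx":0,"wy":0,"wz":0,"fingers":2},{"dx":0,"dy":0,"dz":-3,"wx":0,"wy":0,"wz":0,"fingers":2},{"dx":0,"dy":0,"dz":-3,"wx":0,"wy":0,"wz":0,"fingers":2},{"dx":0,"dy":0,"dz":0,"wx":0,"wy":0,"wz":0,"fingers":2},{"dx":0,"dy":0,"dz":0,"wx":0,"wy":0,"wz":0,"fingers":2}])

```text
time_s: 12.17
tcp_pos: [603.0, 173.1, 103.6]
tool_rot: [0.734, 0.679, -0.0, -0.0]
ft_force: [-0.1, -0.1, 0.1]
finger_gap: 5.8
gripper_force: 70.9
```

Request:
drive_tool(commands=[{"dx":0,"dy":0,"dz":-2,"wx":0,"wy":0,"wz":0,"fingers":2},{"dx":0,"dy":0,"dz":-2,"wx":0,"wy":0,"wz":0,"fingers":2},{"dx":0,"dy":0,"dz":-2,"wx":0,"wy":0,"wz":0,"fingers":2},{"dx":0,"dy":0,"dz":-1,"wx":0,"wy":0,"wz":0,"fingers":2},{"dx":0,"dy":0,"dz":0,"wx":0,"wy":0,"wz":0,"fingers":2},{"dx":0,"dy":0,"dz":0,"wx":0,"wy":0,"wz":0,"fingers":2}])

```text
time_s: 12.67
tcp_pos: [603.2, 173.2, 96.9]
tool_rot: [0.734, 0.679, -0.0, -0.0]
ft_force: [-0.1, -0.4, 0.3]
finger_gap: 6.4
gripper_force: 70.9
```

Request:
drive_tool(commands=[{"dx":0,"dy":0,"dz":-1,"wx":0,"wy":0,"wz":0,"fingers":2},{"dx":0,"dy":0,"dz":0,"wx":0,"wy":0,"wz":0,"fingers":2},{"dx":0,"dy":0,"dz":0,"wx":0,"wy":0,"wz":0,"fingers":2}])

```text
time_s: 12.92
tcp_pos: [603.3, 173.2, 96.0]
tool_rot: [0.734, 0.679, 0.0, 0.0]
ft_force: [-0.5, 0.2, -0.8]
finger_gap: 6.3
gripper_force: 70.9
```

Request:
drive_tool(commands=[{"dx":0,"dy":0,"dz":-0.7,"wx":0,"wy":0,"wz":0,"fingers":2},{"dx":0,"dy":0,"dz":0,"wx":0,"wy":0,"wz":0,"fingers":2},{"dx":0,"dy":0,"dz":0,"wx":0,"wy":0,"wz":0,"fingers":2}])

```text
time_s: 13.17
tcp_pos: [603.2, 173.2, 95.3]
tool_rot: [0.734, 0.679, -0.0, -0.0]
ft_force: [-0.3, -0.2, 0.7]
finger_gap: 6.4
gripper_force: 70.9
```

Request:
drive_tool(commands=[{"dx":0,"dy":0,"dz":-0.7,"wx":0,"wy":0,"wz":0,"fingers":2},{"dx":0,"dy":0,"dz":0,"wx":0,"wy":0,"wz":0,"fingers":2},{"dx":0,"dy":0,"dz":0,"wx":0,"wy":0,"wz":0,"fingers":2}])

```text
time_s: 13.42
tcp_pos: [603.2, 173.2, 94.6]
tool_rot: [0.734, 0.679, -0.0, -0.0]
ft_force: [0.5, -0.3, 0.3]
finger_gap: 5.9
gripper_force: 70.9
```

Request:
drive_tool(commands=[{"dx":0,"dy":0,"dz":-0.7,"wx":0,"wy":0,"wz":0,"fingers":2},{"dx":0,"dy":0,"dz":0,"wx":0,"wy":0,"wz":0,"fingers":2},{"dx":0,"dy":0,"dz":0,"wx":0,"wy":0,"wz":0,"fingers":2}])

```text
time_s: 13.67
tcp_pos: [603.2, 173.2, 93.9]
tool_rot: [0.734, 0.679, -0.0, -0.0]
ft_force: [-0.2, 0.2, -0.8]
finger_gap: 6.3
gripper_force: 70.9
```

Request:
drive_tool(commands=[{"dx":0,"dy":0,"dz":-0.7,"wx":0,"wy":0,"wz":0,"fingers":2},{"dx":0,"dy":0,"dz":0,"wx":0,"wy":0,"wz":0,"fingers":2},{"dx":0,"dy":0,"dz":0,"wx":0,"wy":0,"wz":0,"fingers":2}])

```text
time_s: 13.92
tcp_pos: [603.4, 173.2, 93.5]
tool_rot: [0.734, 0.679, 0.0, 0.0]
ft_force: [-1.1, 0.3, 1.5]
finger_gap: 6.5
gripper_force: 71.6
```

Run:
```python
from h import *
d=grab('wrist','w8'); s=grab('side','s8'); t=grab('top','t8')
o=np.zeros((600,800,3),np.uint8)
c=d['frame'][130:330,170:400,::-1]; o[:400,:460]=cv2.resize(c,(460,400),interpolation=cv2.INTER_CUBIC)
c=s['frame'][120:240,250:350,::-1]; o[:396,465:795]=cv2.resize(c,(330,396),interpolation=cv2.INTER_CUBIC)
c=t['frame'][140:235,160:340,::-1]; o[405:595,:360]=cv2.resize(c,(360,190),interpolation=cv2.INTER_CUBIC)
c=load('s7')['frame'][120:240,250:350,::-1]; o[400:598,465:630]=cv2.resize(c,(165,198),interpolation=cv2.INTER_CUBIC)
cv2.imwrite('pics/w8b.png',o)
```

```text
(no output)
```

View pics/w8b.png

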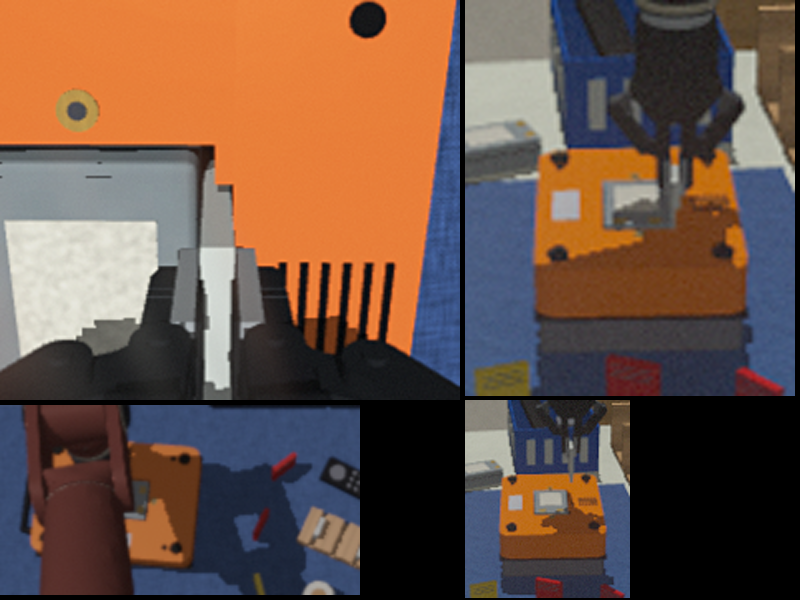

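The last view shows the spacer seated in the pocket between the pack and the pocket wall (crop, 215,185–390), held by both fingers. The first trace of upward force has appeared. I'll seat it a bit further in small steps.

Request:
drive_tool(commands=[{"dx":0,"dy":0,"dz":-0.6,"wx":0,"wy":0,"wz":0,"fingers":2},{"dx":0,"dy":0,"dz":0,"wx":0,"wy":0,"wz":0,"fingers":2},{"dx":0,"dy":0,"dz":0,"wx":0,"wy":0,"wz":0,"fingers":2}])

```text
time_s: 14.32
tcp_pos: [603.4, 173.2, 93.3]
tool_rot: [0.734, 0.679, 0.0, 0.0]
ft_force: [-2.7, -0.3, 5.3]
finger_gap: 6.5
gripper_force: 72.0
```

Request:
drive_tool(commands=[{"dx":0,"dy":0,"dz":-0.6,"wx":0,"wy":0,"wz":0,"fingers":2},{"dx":0,"dy":0,"dz":0,"wx":0,"wy":0,"wz":0,"fingers":2},{"dx":0,"dy":0,"dz":0,"wx":0,"wy":0,"wz":0,"fingers":2}])

```text
time_s: 14.57
tcp_pos: [603.5, 173.2, 93.3]
tool_rot: [0.734, 0.679, 0.0, 0.0]
ft_force: [-3.7, -1.6, 7.8]
finger_gap: 6.2
gripper_force: 72.4
```

Run:
```python
from h import *
from scipy.spatial.transform import Rotation as R
d=load('w8'); Rt=R.from_quat(sense()['tool_rot']).as_matrix(); tcp=np.array([603.3,173.2,0])
for z in (112,116,120,124): print(z,proj(d,[tcp+Rt@[x,y,0]+[0,0,z] for x in(21.5,-22) for y in (-4,4)]).round(1).tolist())
g=cv2.cvtColor(d['frame'],cv2.COLOR_RGB2GRAY)
for c in (274,278,282): print(c,g[200:335,c].tolist()[::2])
for r in (235,245,250,253,256,262): print(r,g[r,255:310].tolist())
# same at start of w7 (before insertion) 
d7=load('w7'); g7=cv2.cvtColor(d7['frame'],cv2.COLOR_RGB2GRAY); print('w7',g7[180:335,278].tolist()[::2]); 
t7=np.array([604,170.9,0])
for z in (196,199,202,206): print(z,proj(d7,[t7+Rt@[x,y,0]+[0,0,z] for x in(21.5,) for y in (-4,4)]).round(1).tolist())
```

```text
112 [[268.4, 245.3], [285.4, 245.3], [269.3, 321.5], [284.7, 321.5]]
116 [[268.1, 249.1], [285.6, 249.1], [269.1, 326.8], [284.9, 326.8]]
120 [[267.8, 253.1], [285.8, 253.1], [268.9, 332.4], [285.1, 332.4]]
124 [[267.5, 257.3], [286.0, 257.3], [268.6, 338.3], [285.3, 338.2]]
274 [154, 91, 21, 23, 27, 36, 65, 92, 145, 149, 146, 146, 148, 148, 149, 147, 146, 148, 148, 148, 144, 146, 146, 148, 149, 145, 145, 215, 215, 216, 215, 215, 214, 216, 217, 215, 218, 218, 221, 219, 221, 218, 219, 218, 156, 150, 151, 162, 214, 210, 211, 208, 209, 210, 211, 212, 212, 212, 212, 214, 181, 95, 97, 98, 98, 101, 22, 13]
278 [153, 152, 156, 158, 157, 155, 154, 151, 152, 151, 151, 138, 132, 147, 146, 148, 146, 147, 146, 148, 148, 145, 148, 147, 147, 148, 146, 214, 213, 213, 214, 212, 214, 213, 214, 213, 214, 214, 215, 214, 214, 213, 213, 212, 213, 211, 210, 210, 209, 209, 208, 206, 207, 205, 205, 204, 205, 205, 203, 207, 209, 211, 177, 92, 98, 97, 71, 72]
282 [151, 150, 151, 149, 151, 150, 150, 150, 150, 151, 151, 108, 81, 145, 148, 147, 146, 150, 146, 146, 148, 147, 146, 146, 147, 145, 143, 213, 211, 210
[... 1672 characters left out ...]
5, 215, 212, 214, 212, 213, 212, 210, 212, 209, 211, 212, 196, 118, 76, 120, 118, 120, 119, 117, 117, 117, 115, 118, 137, 154, 158, 159, 159, 159, 158, 158, 155, 158, 141, 71]
w7 [168, 62, 11, 20, 22, 18, 22, 23, 27, 27, 25, 26, 29, 34, 25, 159, 156, 157, 159, 162, 158, 158, 158, 160, 160, 159, 160, 159, 160, 160, 157, 159, 159, 158, 159, 158, 154, 227, 226, 225, 225, 225, 224, 226, 225, 224, 225, 225, 225, 226, 225, 226, 226, 224, 223, 223, 223, 221, 220, 221, 221, 217, 218, 218, 217, 218, 218, 217, 217, 218, 220, 187, 99, 103, 105, 107, 75, 73]
196 [[268.6, 245.0], [285.6, 245.0]]
199 [[268.5, 247.8], [285.8, 247.8]]
202 [[268.2, 250.8], [285.9, 250.7]]
206 [[268.0, 254.8], [286.2, 254.8]]
```

Request:
drive_tool(commands=[{"dx":-0.4,"dy":0,"dz":-0.7,"wx":0,"wy":0,"wz":0,"fingers":2},{"dx":0,"dy":0,"dz":-0.7,"wx":0,"wy":0,"wz":0,"fingers":2},{"dx":0,"dy":0,"dz":0,"wx":0,"wy":0,"wz":0,"fingers":2},{"dx":0,"dy":0,"dz":0,"wx":0,"wy":0,"wz":0,"fingers":2}])

```text
time_s: 14.9
tcp_pos: [603.6, 173.2, 93.3]
tool_rot: [0.734, 0.679, 0.0, 0.0]
ft_force: [-5.4, -2.4, 11.7]
finger_gap: 6.2
gripper_force: 73.1
```

Run:
```python
from h import *
d=load('w8'); a=np.radians(-94.65); t=(567.1,161.8)
b=lambda P:[(t[0]+np.cos(a)*x-np.sin(a)*y,t[1]+np.sin(a)*x+np.cos(a)*y,z) for x,y,z in P]
print('pred',proj(d,b([(-51,35,92),(-40,40,92),(-51,0,92)])).round(1).tolist(),'obs (276.5,203.5) (286,222.5) (.,202.5 at col 200-270)')
for z in(112,116,120): print(z,proj(d,b([(-36,31.5,z),(-36,39.5,z)])).round(1).tolist())
```

```text
pred [[276.9, 201.9], [286.3, 221.8], [209.3, 201.7]] obs (276.5,203.5) (286,222.5) (.,202.5 at col 200-270)
112 [[269.2, 244.9], [286.3, 244.9]]
116 [[269.0, 248.7], [286.5, 248.7]]
120 [[268.7, 252.6], [286.7, 252.7]]
```

It is a stiff stop at TCP z 93.3 with the force rising and no travel, so the foot is on the floor. I'll unload, open, rise and check.

Request:
drive_tool(commands=[{"dx":0.2,"dy":0,"dz":1.2,"wx":0,"wy":0,"wz":0,"fingers":2},{"dx":0,"dy":0,"dz":0.8,"wx":0,"wy":0,"wz":0,"fingers":2},{"dx":0,"dy":0,"dz":0,"wx":0,"wy":0,"wz":0,"fingers":10},{"dx":0,"dy":0,"dz":0,"wx":0,"wy":0,"wz":0,"fingers":16},{"dx":0,"dy":0,"dz":0,"wx":0,"wy":0,"wz":0,"fingers":24},{"dx":0,"dy":0,"dz":0,"wx":0,"wy":0,"wz":0,"fingers":24},{"dx":0,"dy":0,"dz":8,"wx":0,"wy":0,"wz":0,"fingers":24},{"dx":0,"dy":0,"dz":20,"wx":0,"wy":0,"wz":0,"fingers":24},{"dx":0,"dy":0,"dz":30,"wx":0,"wy":0,"wz":0,"fingers":24},{"dx":0,"dy":0,"dz":20,"wx":0,"wy":0,"wz":0,"fingers":24},{"dx":0,"dy":0,"dz":0,"wx":0,"wy":0,"wz":0,"fingers":24},{"dx":0,"dy":0,"dz":0,"wx":0,"wy":0,"wz":0,"fingers":24},{"dx":0,"dy":0,"dz":0,"wx":0,"wy":0,"wz":0,"fingers":24}])

```text
time_s: 15.98
tcp_pos: [602.0, 173.1, 169.2]
tool_rot: [0.734, 0.679, -0.001, -0.001]
ft_force: [-0.4, 0.5, -1.6]
finger_gap: 24.1
gripper_force: 0.0
```

Run:
```python
from h import *
d=grab('wrist','w9'); T=np.array(d['world_from_camera']); print(T[:3,3])
a=np.radians(-94.65); t=(567.1,161.8)
b=lambda P:[(t[0]+np.cos(a)*x-np.sin(a)*y,t[1]+np.sin(a)*x+np.cos(a)*y,z) for x,y,z in P]
print(proj(d,b([(-51,35,92),(-40,40,92),(-51,0,92)])).round(1).tolist())
for z in(112,116,120): print(z,proj(d,b([(x,y,z) for x in(-36,8) for y in (31.5,39.5)])).round(1).tolist())
g=cv2.cvtColor(d['frame'],cv2.COLOR_RGB2GRAY); m=((g>195)&(d['frame'].min(2)>180)).astype(np.uint8)
n,l,s,c=cv2.connectedComponentsWithStats(m)
for i in range(1,n):
    if s[i][4]>60: print(s[i].tolist(),c[i].round(1), [np.round(cv2.minAreaRect(np.argwhere(l==i)[:,::-1].astype(np.float32))[k],1) for k in range(3)])
print(g[120:300:2,278].tolist())
```

```text
[609.21401446 254.44961421 314.35728522]
[[279.2, 172.4], [285.7, 186.5], [233.2, 172.2]]
112 [[274.3, 198.8], [285.5, 198.8], [274.3, 254.5], [284.9, 254.5]]
116 [[274.2, 200.4], [285.7, 200.4], [274.3, 256.9], [285.0, 257.0]]
120 [[274.1, 202.1], [285.8, 202.1], [274.2, 259.5], [285.1, 259.5]]
[414, 0, 54, 301, 2546] [430.8 151.3] [array([429.1, 150.2]), array([298.5,  53.2]), np.float64(85.6)]
[0, 113, 88, 307, 13468] [ 28.6 299. ] [array([ 43.5, 266. ]), array([306.,  87.]), np.float64(90.0)]
[136, 199, 38, 68, 1924] [155.1 231.9] [array([154.7, 232.5]), array([71.1, 29.1]), np.float64(82.9)]
[208, 199, 53, 62, 2983] [233.9 227.9] [array([234. , 229.5]), array([61., 52.]), np.float64(90.0)]
[276, 204, 11, 56, 586] [280.7 230.9] [array([281. , 231.5]), array([10., 55.]), np.float64(0.0)]
[433, 320, 127, 100, 6637] [515.2 356.8] [array([496. , 369.5]), array([ 99., 126.]), np.float64(90.0)]
[163, 163, 163, 162, 163, 162, 163, 164, 163, 162, 163, 160, 162, 160, 162, 162, 161, 160, 161, 162, 161, 162, 162, 161, 163, 160, 168, 12, 14, 13, 15, 20, 87, 150, 161, 158, 159, 157, 155, 157, 158, 154, 233, 231, 229, 229, 229, 230, 229, 229, 228, 229, 227, 228, 228, 227, 228, 227, 227, 226, 226, 226, 226, 226, 226, 225, 226, 226, 226, 229, 112, 65, 71, 61, 60, 59, 59, 56, 58, 55, 55, 55, 53, 98, 126, 158, 154, 157, 153, 74]
```

The spacer's top face (276–286, 204–259) matches the home size and place: about 2 mm off the pocket middle along x, well within tolerance. Next I'll move over the pack centre, close the fingers and approach.

Request:
drive_tool(commands=[{"dx":-10,"dy":-4,"dz":0,"wx":0,"wy":0,"wz":0,"fingers":12},{"dx":-15,"dy":-5,"dz":0,"wx":0,"wy":0,"wz":0,"fingers":2},{"dx":-9,"dy":-2.5,"dz":0,"wx":0,"wy":0,"wz":0,"fingers":0},{"dx":0,"dy":0,"dz":-12,"wx":0,"wy":0,"wz":0,"fingers":0},{"dx":0,"dy":0,"dz":-18,"wx":0,"wy":0,"wz":0,"fingers":0},{"dx":0,"dy":0,"dz":-15,"wx":0,"wy":0,"wz":0,"fingers":0},{"dx":0,"dy":0,"dz":-8,"wx":0,"wy":0,"wz":0,"fingers":0},{"dx":0,"dy":0,"dz":0,"wx":0,"wy":0,"wz":0,"fingers":0},{"dx":0,"dy":0,"dz":0,"wx":0,"wy":0,"wz":0,"fingers":0},{"dx":0,"dy":0,"dz":0,"wx":0,"wy":0,"wz":0,"fingers":0}], force=20)

```text
time_s: 16.87
tcp_pos: [569.6, 161.8, 118.2]
tool_rot: [0.734, 0.679, 0.0, 0.0]
ft_force: [-0.3, 0.5, 0.1]
finger_gap: -0.1
gripper_force: 0.0
```

Run:
```python
from h import *
print('spacer end edge',tri([(load('w8'),(277,253)),(load('w9'),(280.5,203.6))]).round(1))
s=sense(); print(s['tcp_pos'],s['ft_force'],s['finger_gap'])
```

```text
spacer end edge [605.2 192.4 115.6]
[569.6452232  161.80699719 118.17255744] [-0.30468431  0.54174654  0.08393467] -0.08947237135545325
```

Triangulation puts the spacer's top at 115.6 mm, which means it is home (116 expected). Now the slow press.

Request:
drive_tool(commands=[{"dx":-0.4,"dy":0,"dz":-8,"wx":0,"wy":0,"wz":0,"fingers":0},{"dx":0,"dy":0,"dz":-8,"wx":0,"wy":0,"wz":0,"fingers":0},{"dx":0,"dy":0,"dz":-3,"wx":0,"wy":0,"wz":0,"fingers":0},{"dx":0,"dy":0,"dz":0,"wx":0,"wy":0,"wz":0,"fingers":0},{"dx":0,"dy":0,"dz":0,"wx":0,"wy":0,"wz":0,"fingers":0}])

```text
time_s: 17.28
tcp_pos: [568.4, 161.6, 98.1]
tool_rot: [0.734, 0.679, -0.0, -0.0]
ft_force: [-0.2, -0.3, 0.3]
finger_gap: 0.2
gripper_force: 0.0
```

Request:
drive_tool(commands=[{"dx":0,"dy":0,"dz":-1,"wx":0,"wy":0,"wz":0,"fingers":0},{"dx":0,"dy":0,"dz":-1,"wx":0,"wy":0,"wz":0,"fingers":0},{"dx":0,"dy":0,"dz":-1,"wx":0,"wy":0,"wz":0,"fingers":0},{"dx":0,"dy":0,"dz":0,"wx":0,"wy":0,"wz":0,"fingers":0},{"dx":0,"dy":0,"dz":0,"wx":0,"wy":0,"wz":0,"fingers":0}])

```text
time_s: 17.7
tcp_pos: [568.7, 161.7, 95.6]
tool_rot: [0.734, 0.679, 0.0, 0.0]
ft_force: [0.1, -0.6, -0.3]
finger_gap: -0.1
gripper_force: 0.0
```

Request:
drive_tool(commands=[{"dx":0,"dy":0,"dz":-1,"wx":0,"wy":0,"wz":0,"fingers":0},{"dx":0,"dy":0,"dz":-1,"wx":0,"wy":0,"wz":0,"fingers":0},{"dx":0,"dy":0,"dz":0,"wx":0,"wy":0,"wz":0,"fingers":0},{"dx":0,"dy":0,"dz":0,"wx":0,"wy":0,"wz":0,"fingers":0}])

```text
time_s: 18.03
tcp_pos: [568.6, 161.7, 93.5]
tool_rot: [0.734, 0.679, -0.0, -0.0]
ft_force: [0.0, 0.3, -0.5]
finger_gap: -0.3
gripper_force: 0.0
```

Request:
drive_tool(commands=[{"dx":0,"dy":0,"dz":-1,"wx":0,"wy":0,"wz":0,"fingers":0},{"dx":0,"dy":0,"dz":-1,"wx":0,"wy":0,"wz":0,"fingers":0},{"dx":0,"dy":0,"dz":0,"wx":0,"wy":0,"wz":0,"fingers":0},{"dx":0,"dy":0,"dz":0,"wx":0,"wy":0,"wz":0,"fingers":0}])

```text
time_s: 18.37
tcp_pos: [568.8, 161.7, 92.1]
tool_rot: [0.734, 0.679, 0.0, 0.0]
ft_force: [-0.8, -0.4, 4.9]
finger_gap: 0.0
gripper_force: 1.8
```

Request:
drive_tool(commands=[{"dx":0,"dy":0,"dz":-1,"wx":0,"wy":0,"wz":0,"fingers":0},{"dx":0,"dy":0,"dz":-1,"wx":0,"wy":0,"wz":0,"fingers":0},{"dx":0,"dy":0,"dz":0,"wx":0,"wy":0,"wz":0,"fingers":0},{"dx":0,"dy":0,"dz":0,"wx":0,"wy":0,"wz":0,"fingers":0}])

```text
time_s: 18.7
tcp_pos: [568.9, 161.7, 90.4]
tool_rot: [0.734, 0.679, 0.0, 0.0]
ft_force: [-1.6, -0.2, 5.9]
finger_gap: -0.0
gripper_force: 3.1
```

Request:
drive_tool(commands=[{"dx":0,"dy":0,"dz":-1,"wx":0,"wy":0,"wz":0,"fingers":0},{"dx":0,"dy":0,"dz":-1,"wx":0,"wy":0,"wz":0,"fingers":0},{"dx":0,"dy":0,"dz":0,"wx":0,"wy":0,"wz":0,"fingers":0},{"dx":0,"dy":0,"dz":0,"wx":0,"wy":0,"wz":0,"fingers":0}])

```text
time_s: 19.03
tcp_pos: [569.0, 161.7, 89.2]
tool_rot: [0.734, 0.679, 0.0, 0.0]
ft_force: [-5.9, -1.3, 10.1]
finger_gap: 0.2
gripper_force: 5.0
```

Contact came at TCP ≈ 93 and the stop seems near 89. One more small push for firmness.

Request:
drive_tool(commands=[{"dx":0,"dy":0,"dz":-0.8,"wx":0,"wy":0,"wz":0,"fingers":0},{"dx":0,"dy":0,"dz":0,"wx":0,"wy":0,"wz":0,"fingers":0},{"dx":0,"dy":0,"dz":0,"wx":0,"wy":0,"wz":0,"fingers":0}])

```text
time_s: 19.28
tcp_pos: [569.1, 161.7, 89.2]
tool_rot: [0.734, 0.679, 0.0, 0.0]
ft_force: [-5.6, -0.9, 13.8]
finger_gap: 0.2
gripper_force: 6.7
```

Request:
drive_tool(commands=[{"dx":0,"dy":0,"dz":-0.8,"wx":0,"wy":0,"wz":0,"fingers":0},{"dx":0,"dy":0,"dz":0,"wx":0,"wy":0,"wz":0,"fingers":0},{"dx":0,"dy":0,"dz":0,"wx":0,"wy":0,"wz":0,"fingers":0},{"dx":0,"dy":0,"dz":0,"wx":0,"wy":0,"wz":0,"fingers":0},{"dx":0,"dy":0,"dz":0,"wx":0,"wy":0,"wz":0,"fingers":0}])

```text
time_s: 19.7
tcp_pos: [569.2, 161.7, 89.1]
tool_rot: [0.734, 0.679, 0.0, 0.0]
ft_force: [-8.4, -1.9, 16.9]
finger_gap: 0.1
gripper_force: 8.3
```

Firm stop reached at about 17 N. A quick numeric check of the spacer, then I'll hand in.

Run:
```python
from h import *
d=grab('wrist','w10'); g=cv2.cvtColor(d['frame'],cv2.COLOR_RGB2GRAY)
a=np.radians(-94.65); t=(567.1,161.8)
b=lambda P:[(t[0]+np.cos(a)*x-np.sin(a)*y,t[1]+np.sin(a)*x+np.cos(a)*y,z) for x,y,z in P]
print(proj(d,b([(-34,31.5,116),(-34,39.5,116)])).round(1).tolist())
u=int(proj(d,b([(-34,35.5,116)]))[0,0]); print(u,g[200:330:3,u].tolist(), g[265,u-20:u+20].tolist())
s=sense(); print(s['ft_force'],s['joint_velocities'].round(4),s['time_s'])
```

```text
[[345.6, 227.7], [364.1, 227.7]]
354 [150, 149, 146, 146, 146, 143, 139, 139, 138, 137, 211, 210, 209, 210, 208, 209, 208, 209, 208, 209, 209, 208, 208, 209, 209, 209, 209, 208, 208, 208, 207, 208, 207, 213, 26, 21, 21, 27, 23, 22, 20, 25, 24, 25] [67, 73, 79, 63, 66, 64, 70, 80, 71, 164, 214, 212, 208, 209, 208, 208, 209, 209, 208, 207, 209, 208, 209, 209, 208, 209, 203, 169, 144, 142, 145, 146, 144, 146, 147, 149, 123, 57, 18, 10]
[-7.42789977 -1.2090175  17.26308127] [-0.0009 -0.0007 -0.0001  0.0007 -0.0004 -0.0002] 19.75
```

The spacer is where predicted, upright and free of the fingers.

```bash
python3 -c "
from station import sign_off
print(sign_off())"
```

```text
the job is handed in; nothing more can be done
None
```

I handed the job in at about 20 s: the spacer is home in the pocket and released, and the pack was at its firm stop with the closed fingertips still pressing at about 17 N; the hand-in call returned no verdict.

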